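# Re-hang the mixed pins so that each draining rack carries one kind

## Robot

A 6-joint arm with a two-finger parallel gripper is mounted at the origin on the work surface. World frame = base frame: x ahead of the robot, y to its left, z up, the work surface at z = 0. Lengths are in mm, angles in rad, forces in N, time in s.
With the tool pointing down it reaches from about 350 to 975 mm from the base axis. Payload 7.1 kg.
Tool frame: the origin (TCP) lies midway between the tips of the shut fingers; the grasp point (between the pads) lies 19 mm behind it; z points along the fingers, y is the line along which they close (so a half turn about z gives the same grasp; the last joint's range is limited). The gripper opens to 88 mm and grips with 3 to 60 N. Pads are 20 mm wide; open, the fingers measure 115 mm over their backs; the gripper's body (75 mm by 178 mm) begins 61 mm behind the grasp point.
Start: joints at [-1.131, 0.423, 1.63, -0, 1.089, -0.019], TCP at [276.809, -560.34, 222.675] pointing down, gripper open.
Joint ranges: [-3, 3], [-0.9, 2.11], [0.09, 2.58], [-1.31, 4.45], [0.11, 2.69], [-2.54, 2.54]. Speed limits (rad/s): [2.39, 2.39, 3.01, 3.14, 3.14, 3.14].

## Interface

Orientations are given as a unit quaternion [x, y, z, w].
In Python, from rig import env gives the robot as it stands.
- The arm moves only by the shell command python3 -m crank 'ROWS' [FORCE]. ROWS is JSON, a list of rows, each an object with "gripper": the opening in per cent of the stroke, from 0 (shut) to 100 (fully open); "translation": the shift along the tool's x, y, z in mm, a list of three; "turn": the turn about the tool's z in degrees. In form: [{"gripper": gripper, "translation": [dx, dy, dz], "turn": turn}, ...]. A call has 1 to 12 rows; each row shifts and turns the commanded pose from where the row before left it, along the tool's axes as they then stand; what a row does not reach is not made up. A row lasts 1/10 s, in which the tool goes at most 50 mm and 8.59 degrees, less where a joint would pass 70% of its speed; a pose out of reach is approached as far as the arm can. A call with a gripper value outside its range is refused whole. The fingers move at their own pace and stop on an object; FORCE is the grip in N (left out, the last holds). Time passes only in rows, so rows that do not move let the fingers close. It gives the time, the measured TCP pose, the force, the opening and the grip force at its end, in the units of the state.
- env.get_obs(): the state, without advancing time (a new reading comes with each control period).
- env.camera(name): name is "scene" or "top"; returns a dict with "frame" (420x560x3 uint8, red, green, blue), "fx", "fy", "cx", "cy" (pixels), "k1" (the pictures are not rectified: a ray, as slopes to the right and down, at radius r is drawn at 1 + k1 r^2 times it, then the intrinsics apply), "cam_to_world" (4x4, takes a point from camera to world coordinates). Camera axes: x right, y up, looking along -z (the intrinsics and any distortion apply to the point x, -y, -z); pixel columns grow to the right and rows downward; lengths in mm; the calibration is good to about 2 mm. A picture is of the moment at which its call begins. There is no depth.
- env.finish_job(): hands the job in; it is judged then, once.
Trained networks look in a picture, given as the dict that the camera call returned (one of the last four; its "shot" number tells which), for a name from the list of things; names that differ only in an ending like _2 or _b are one class to them, and where a whole thing is asked for, a point or a joint stands for the part that bears it (a point fixed in the world has none). Each returns a list of dicts, best first, with "confidence" (0 to 1); they miss things now and then, are a little off and sometimes report something else, mostly with a low value. They report only what shows in the picture. A call takes as long as a camera call.
- env.find_in(target, picture): "at" ([column, row] in pixels, amid what is visible of it).
The state is a dict: "time_s": time; "qpos": joint angles; "joint_vel": joint speeds; "joint_torque": joint torques, N m; "eef_pos": TCP position; "tcp_rot": TCP orientation; "ft_force": force on the tool from outside, world axes, zero at the start; "moment": the same for the moment, N m; "grip_width": finger opening in mm; "grip_force": force on a finger pad.
Only numpy, scipy, OpenCV 4.12 (cv2) and the standard library are available. Lean on these libraries where they do the work, as an engineer would, in place of code of your own. Each camera call takes 0.05 s, during which the arm holds its last target. There are 200 camera calls.

## Task

Six freshly coated pins hang two to a rack on three draining racks, but the kinds got mixed: a mushroom-headed, a square-headed and a hex-headed pair, with no two alike on the same rack. Swap them round, using the empty fourth rack on the way, until both pins of each kind hang side by side on one rack (whichever rack you like), every pin straight down with its head flat on the rails, and everything let go. The coating is wet, so never lay or drop a pin on the bench.

Things in the scene. Friction and masses are not known exactly. Their poses are not given: they have to be found in the camera images.
- rack_a: Fixed steel draining rack: two rails along its x axis, 8 mm thick, their middles at y = -21 and 21 mm (slot 34 mm wide), tops 120 mm above the bench; drip tray 196 x 90 mm below; end plates at x = -78 and 78 mm, 12 mm above the rails. Pins go in from above: shank in the slot, head on both rails. Two places, x = -39 and 39 mm. Origin: centre of underside, on the bench; yaw = rail direction.
- rack_b: Draining rack, in every measure and axis like rack_a. Each rack takes only two pins.
- rack_c: Draining rack, in every measure and axis like rack_a. At the start three of the four racks are full and one, any of them, is empty: the pins' positions tell which.
- rack_d: Draining rack, in every measure and axis like rack_a.
- pin_round_1: Loose steel pin, about 0.5 kg, mushroom head 58 mm across: upright rim 12 mm high, dome to 20 mm; shank 20 mm thick, tapered foot 85 mm below the head. Origin: on the axis at the head's underside (120 mm above the bench when hung), z up. Starts hung beside a pin of another kind, axes 68 to 88 mm apart, yaw within 0.2 rad of the rack's; fingers have room across the rails, above them.
- pin_round_2: The second pin with a mushroom head 58 mm across: upright rim 12 mm high, dome to 20 mm: in all like pin_round_1, same origin and axes. Starts on another rack than pin_round_1.
- pin_square_1: Loose steel pin, about 0.5 kg, square head 52 x 52 mm, 17 mm high, sides square to its x and y; shank 20 mm thick, tapered foot 85 mm below the head. Origin: on the axis at the head's underside (120 mm above the bench when hung), z up. Starts hung beside a pin of another kind, axes 68 to 88 mm apart, yaw within 0.2 rad of the rack's; fingers have room across the rails, above them.
- pin_square_2: The second pin with a square head 52 x 52 mm, 17 mm high, sides square to its x and y: in all like pin_square_1, same origin and axes. Starts on another rack than pin_square_1.
- pin_hex_1: Loose steel pin, about 0.5 kg, hexagonal head, 52 mm across flats, 17 mm high, two flats facing its +y and -y; shank 20 mm thick, tapered foot 85 mm below the head. Origin: on the axis at the head's underside (120 mm above the bench when hung), z up. Starts hung beside a pin of another kind, axes 68 to 88 mm apart, yaw within 0.2 rad of the rack's; fingers have room across the rails, above them.
- pin_hex_2: The second pin with a hexagonal head, 52 mm across flats, 17 mm high, two flats facing its +y and -y: in all like pin_hex_1, same origin and axes. Starts on another rack than pin_hex_1.

How it is judged (in metres and radians):
At the end, for the whole second after the job is handed in: Both pins of each kind hang side by side on one rack, any rack (axes under 110 mm apart; racks stand farther apart than that), every head on the rails (underside 112 to 127 mm above the bench), pins upright within 0.12 rad and at rest (under 0.02 m/s and 0.2 rad/s) (horizontal distance between pin_round_1 and pin_round_2 below 0.11 m and horizontal distance between pin_square_1 and pin_square_2 below 0.11 m and horizontal distance between pin_hex_1 and pin_hex_2 below 0.11 m and height (world z) of pin_round_1 between 0.112 and 0.127 m and angle between each of pin_round_1, pin_round_2, pin_square_1, pin_square_2, pin_hex_1, pin_hex_2's own z axis and vertical below 0.12 rad and linear speed of each of pin_round_1, pin_round_2, pin_square_1, pin_square_2, pin_hex_1, pin_hex_2 below 0.02 m/s and angular speed of each of pin_round_1, pin_round_2, pin_square_1, pin_square_2, pin_hex_1, pin_hex_2 below 0.2 rad/s and height (world z) of pin_round_2 between 0.112 and 0.127 m and height (world z) of pin_square_1 between 0.112 and 0.127 m and height (world z) of pin_square_2 between 0.112 and 0.127 m and height (world z) of pin_hex_1 between 0.112 and 0.127 m and height (world z) of pin_hex_2 between 0.112 and 0.127 m); the robot touches nothing.
It fails at once if a pin is let down to the bench or dropped (underside of its head lower than 80 mm above the bench) (height (world z) of any of pin_round_1, pin_round_2, pin_square_1, pin_square_2, pin_hex_1, pin_hex_2 below 0.08 m).
It also fails if it takes over 93 s, if anything falls off the work surface, if the arm or the gripper's body presses on something with over 40 N, if the wrist force passes 120 N, or if a joint passes its speed limit or range.

## Working session

There is one attempt and no reset: what is moved stays moved. The work goes in short steps, Python scripts to look and compute and a shell command to move; the robot and the scene stay as the last step left them, time stands still between calls to the robot, and variables do not carry over. Pictures are saved under pics/ and viewed, at most 14 in all, crops included, and the job is handed in when it is done.

```bash
ls; mkdir -p pics
python3 - <<'E'
from rig import env
import cv2
o=env.get_obs();print({k:o[k] for k in('time_s','eef_pos','tcp_rot','grip_width')})
for n in('top','scene'):
    p=env.camera(n);cv2.imwrite(f'pics/{n}1.png',p['frame'][:,:,::-1])
    print(n,p['fx'],p['cx'],p['cy'],p['k1'],p['cam_to_world'])
    for t in('pin_round_1','pin_square_1','pin_hex_1','rack_a'):
        print(t,[(d['at'],round(d['confidence'],2)) for d in env.find_in(t,p)])
E
```

```text
pics
{'time_s': 0.0, 'eef_pos': array([ 276.56746533, -559.83186479,  221.89964218]), 'tcp_rot': array([ 9.73802220e-01,  2.27395307e-01, -1.72118130e-04, -7.62602534e-04]), 'grip_width': 87.98885442580679}
top 390.714512160773 281.94078686048005 209.5327608343315 -0.11504159216935275 [[-1.75627591e-02  9.88493180e-01 -1.50242416e-01  4.01521563e+02]
 [-9.99790475e-01 -1.89426000e-02 -7.75780674e-03 -1.09644643e+01]
 [-1.05145210e-02  1.50074688e-01  9.88618750e-01  9.22751861e+02]
 [ 0.00000000e+00  0.00000000e+00  0.00000000e+00  1.00000000e+00]]
pin_round_1 [([232.1, 218.7], 0.94), ([140.0, 191.3], 0.65)]
pin_square_1 [([130.6, 225.1], 0.97), ([423.0, 236.5], 0.76)]
pin_hex_1 [([417.9, 203.2], 0.93), ([234.9, 182.8], 0.61)]
rack_a [([244.7, 205.4], 0.91), ([319.2, 231.5], 0.74), ([399.0, 223.8], 0.72), ([415.6, 203.4], 0.29)]
scene 422.5561630921393 279.8946546967221 205.29739029773086 0.032581016007234787 [[ 8.62055048e-01 -4.23521576e-01  2.78371277e-01  7.97792447e+02]
 [ 5.06551848e-01  7.02320106e-01 -5.00151671e-01 -5.15702836e+02]
 [ 1.63192790e-02  5.72167758e-01  8.19974230e-01  9.52271708e+02]
 [ 0.00000000e+00  0.00000000e+00  0.00000000e+00  1.00000000e+00]]
pin_round_1 [([354.0, 135.1], 0.92), ([294.7, 173.1], 0.8)]
pin_square_1 [([182.5, 287.4], 0.85), ([327.1, 121.1], 0.69)]
pin_hex_1 [([321.0, 189.4], 0.78)]
rack_a [([339.1, 149.2], 0.96), ([306.2, 202.2], 0.9), ([208.3, 315.2], 0.64), ([250.5, 239.6], 0.64)]
```

View pics/top1.png

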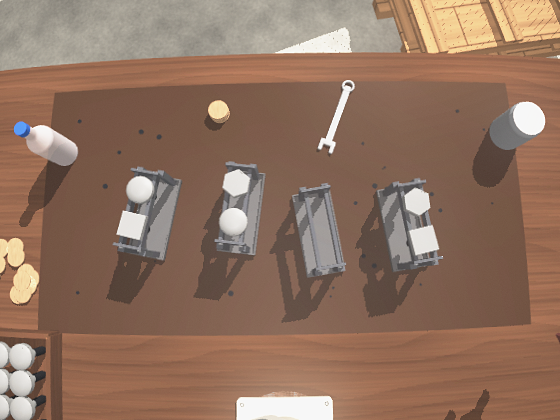

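View pics/scene1.png

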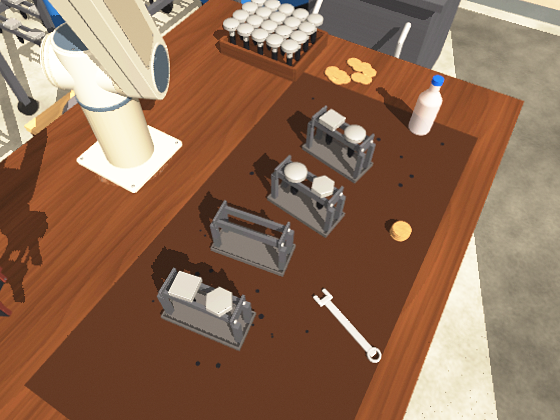

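The racks from left to right are R1 (round far, square near), R2 (hex far, round near), R3 (empty) and R4 (hex far, square near). Four moves are enough: R1 square→R3, R2 round→R1 near, R4 hex→R2 near, R4 square→R3. Next I'll zoom in to get the rack poses.

```bash
cat > h.py <<'E'
import numpy as np,cv2
from scipy.optimize import least_squares
def ray(p,uv):
    a=np.array([(uv[0]-p['cx'])/p['fx'],(uv[1]-p['cy'])/p['fy']]);b=a.copy()
    for _ in range(20): b=a/(1+p['k1']*(b@b))
    M=np.array(p['cam_to_world']);return M[:3,3],M[:3,:3]@np.array([b[0],-b[1],-1])
def at_z(p,uv,z):
    o,d=ray(p,uv);return (o+d*(z-o[2])/d[2])[:2]
def proj(p,X):
    M=np.array(p['cam_to_world']);c=(np.atleast_2d(X)-M[:3,3])@M[:3,:3]
    s=np.c_[c[:,0],-c[:,1]]/-c[:,2:];s=s*(1+p['k1']*(s**2).sum(1,keepdims=True))
    return np.c_[s[:,0]*p['fx']+p['cx'],s[:,1]*p['fy']+p['cy']]
E
python3 - <<'E'
from rig import env
from h import *
p=env.camera('top')
for n,uv in dict(R1r=(140,191.3),R1s=(130.6,225.1),R2h=(234.9,182.8),R2r=(232.1,218.7),R4h=(417.9,203.2),R4s=(423,236.5)).items(): print(n,at_z(p,uv,132).round(0))
q=env.camera('scene')
for n,uv in dict(R1r=(354,135.1),R1s=(327.1,121.1),R2h=(321,189.4),R2r=(294.7,173.1),R4s=(182.5,287.4)).items(): print(n,at_z(q,uv,132).round(0))
c=[p['frame'][155:280,x:x+66,::-1] for x in(114,210,286)]
print(125*4)
cv2.imwrite('pics/z.png',cv2.resize(np.hstack(c),None,fx=4,fy=4,interpolation=cv2.INTER_CUBIC))
E
```

```text
R1r [566. 293.]
R1s [495. 311.]
R2h [580.  92.]
R2r [505.  98.]
R4h [ 530. -287.]
R4s [ 460. -293.]
R1r [573. 285.]
R1s [487. 295.]
R2h [581.  77.]
R2r [501.  88.]
R4s [ 452. -298.]
500
```

View pics/z.png

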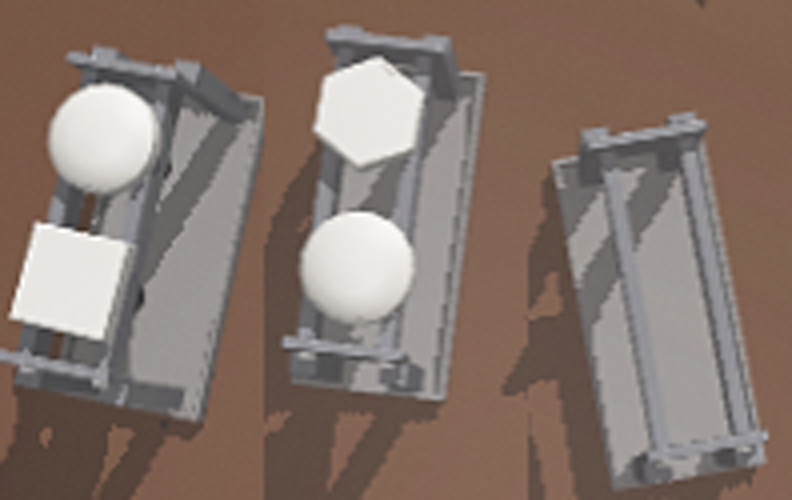

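```bash
cat > fit.py <<'E'
from rig import env
from h import *
p=env.camera('top');q=env.camera('scene')
Z=4
# zoom-pic clicks: local (x,y,z) -> zoom pixel ; x axis toward far, y to robot's left
C=lambda z,i:((114,210,286)[i]+(z[0]-264*i)/4,155+z[1]/4)
T={'R1':(0,[((98,-45,Z),(265,95)),((-98,-45,Z),(200,422)),((-98,45,Z),(15,385))]),
'R2':(1,[((98,-45,Z),(485,73)),((-98,-45,Z),(443,400)),((-98,45,Z),(292,382))]),
'R3':(2,[((98,45,Z),(553,162)),((-98,45,Z),(615,488)),((-98,-45,Z),(765,462))])}
L={'R3':[(21,(612,172)),(21,(658,450)),(-21,(692,150)),(-21,(745,438))]}
P={}
for n,(i,pts) in T.items():
    X=np.array([a for a,_ in pts],float);U=np.array([C(b,i) for _,b in pts])
    def W(v,X):
        c,s=np.cos(v[2]),np.sin(v[2]);return np.c_[v[0]+c*X[:,0]-s*X[:,1],v[1]+s*X[:,0]+c*X[:,1],X[:,2]]
    def f(v):
        r=list((proj(p,W(v,X))-U).ravel()*2)
        for y,b in L.get(n,[]):
            w=at_z(p,C(b,i),120)-v[:2];r.append(-np.sin(v[2])*w[0]+np.cos(v[2])*w[1]-y)
        return r
    s=least_squares(f,[530,{'R1':270,'R2':80,'R3':-100}[n],0]);P[n]=s.x;print(n,s.x.round(3),np.round(s.fun,1))
    for cam in(p,q):
        im=cam['frame']
        for y in(21,-21): 
            u=proj(cam,W(s.x,np.array([[-78,y,120],[78,y,120.]])));cv2.line(im,*[tuple(int(k*16) for k in t) for t in u],(255,0,0),1,cv2.LINE_AA,4)
        u=proj(cam,W(s.x,np.array([[98,45,Z],[98,-45,Z],[-98,-45,Z],[-98,45,Z.__float__()]])));cv2.polylines(im,[(u*16).astype(int)],True,(0,255,0),1,cv2.LINE_AA,4)
a=cv2.resize(p['frame'][155:280,100:360],None,fx=3,fy=3,interpolation=cv2.INTER_CUBIC)
b=cv2.resize(q['frame'][95:280,200:390],None,fx=3,fy=3,interpolation=cv2.INTER_CUBIC)
cv2.imwrite('pics/fa.png',a[:,:,::-1]);cv2.imwrite('pics/fb.png',b[:,:,::-1])
E
python3 fit.py
```

```text
R1 [ 5.32835e+02  3.11294e+02 -2.28000e-01] [-2.3  2.9 -9.7 -2.3 12.3 -0.4]
R2 [ 5.38217e+02  9.31240e+01 -1.34000e-01] [-0.4  1.   0.2 -0.4  0.1 -0.5]
R3 [ 4.84552e+02 -8.85860e+01  1.51000e-01] [ 0.3 -0.  -1.8  0.4 -0.9  0.   0.4  2.8 -0.9 -0.1]
```

View pics/fa.png

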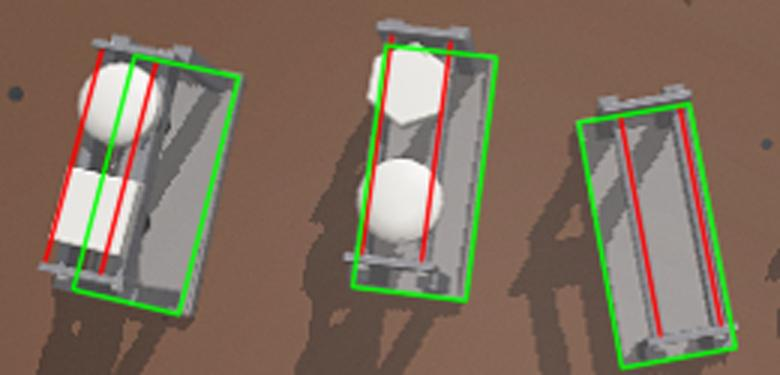

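View pics/fb.png

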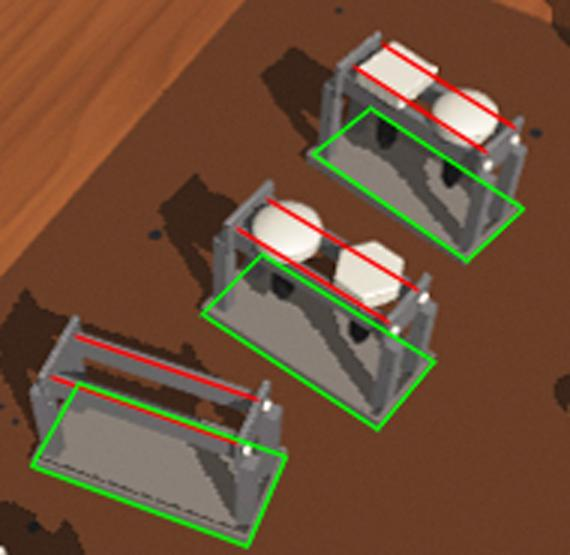

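The bad click was R1's near-left tray corner, so I'll drop it. Next I'll measure the heads as white blobs in both cameras.

```bash
sed -i "s/,((-98,45,Z),(15,385))\]/]/" fit.py
cat >> fit.py <<'E'
q=env.camera('scene');p=env.camera('top')
def blobs(cam,near,z):
    im=cam['frame'].astype(int);m=((im.min(2)>150)&(np.ptp(im,axis=2)<40)).astype(np.uint8)
    n,l,s,c=cv2.connectedComponentsWithStats(m);k=l[int(near[1]),int(near[0])]
    r=cv2.minAreaRect(cv2.findContours((l==k).astype(np.uint8),0,1)[0][0])
    return at_z(cam,c[k],z).round(1),s[k,4] if k else None,r[2]
N=dict(R1r=(140,191.3),R1s=(130.6,225.1),R2h=(234.9,182.8),R2r=(232.1,218.7),R4h=(417.9,203.2),R4s=(423,236.5))
M=dict(R1r=(354,135.1),R1s=(327.1,121.1),R2h=(321,189.4),R2r=(294.7,173.1),R4s=(182.5,287.4),R4h=(219,300))
for n in N: print(n,blobs(p,N[n],134),blobs(q,M[n],134))
E
python3 fit.py
```

```text
R1 [ 5.3087e+02  3.0445e+02 -1.7800e-01] [-0.3  1.9  0.3 -1.8]
R2 [ 5.38217e+02  9.31240e+01 -1.34000e-01] [-0.4  1.   0.2 -0.4  0.1 -0.5]
R3 [ 4.84552e+02 -8.85860e+01  1.51000e-01] [ 0.3 -0.  -1.8  0.4 -0.9  0.   0.4  2.8 -0.9 -0.1]
R1r (array([571.5, 293.7]), np.int32(560), 26.56505012512207) (array([574.1, 290.1]), np.int32(280), 45.0)
R1s (array([495.5, 308.9]), np.int32(614), 14.743562698364258) (array([497.2, 309.5]), np.int32(295), 40.23635482788086)
R2h (array([579.8,  89.6]), np.int32(553), 37.87498474121094) (array([580.6,  88. ]), np.int32(351), 90.0)
R2r (array([502.3,  79.6]), np.int32(1243), 5.710593223571777) (array([502.6,  91.2]), np.int32(351), 90.0)
R4h (array([ 533.8, -284.4]), np.int32(523), 82.87498474121094) (array([ 534.1, -285.7]), np.int32(595), 90.0)
R4s (array([ 455.9, -291.7]), np.int32(685), 74.74488067626953) (array([ 454.9, -294.3]), np.int32(679), 18.43494987487793)
```

```bash
cat > go.py <<'E'
import sys,numpy as np
from rig import env
x,y,z,yaw=map(float,sys.argv[1:5])
o=env.get_obs();q=o['tcp_rot'];c=2*np.arctan2(q[1],q[0])
t=np.degrees((c-yaw+np.pi/2)%np.pi-np.pi/2)
d=np.array([x,y,z])-o['eef_pos']
f=lambda c:np.round([np.cos(c)*d[0]+np.sin(c)*d[1],np.sin(c)*d[0]-np.cos(c)*d[1],-d[2]],1)
print('t',round(o['time_s'],2),'now',o['eef_pos'].round(1),round(c,3),'grip',round(o['grip_width'],1),round(o['grip_force'],1),'turn',t.round(1),'shift before turn',f(c),'after turn',f(c-np.radians(t)))
E
python3 go.py 496 309 220 -0.2
```

```text
t 0.9 now [ 276.8 -560.3  222.7] 0.459 grip 87.8 0.0 turn 37.7 shift before turn [ 581.5 -682.4    2.7] after turn [  42.1 -895.5    2.7]
```

```bash
R='{"gripper":100,"translation":[0,0,0],"turn":7.54}'; python3 -m crank '[{"gripper":100,"translation":[0,0,0],"turn":7.5},{"gripper":100,"translation":[0,0,0],"turn":7.5},{"gripper":100,"translation":[0,0,0],"turn":7.5},{"gripper":100,"translation":[0,0,0],"turn":7.5},{"gripper":100,"translation":[0,0,0],"turn":7.5},{"gripper":100,"translation":[0,-40,0],"turn":0},{"gripper":100,"translation":[0,-40,0],"turn":0},{"gripper":100,"translation":[0,-40,0],"turn":0},{"gripper":100,"translation":[0,-40,0],"turn":0},{"gripper":100,"translation":[0,-40,0],"turn":0},{"gripper":100,"translation":[0,-40,0],"turn":0},{"gripper":100,"translation":[0,-40,0],"turn":0}]' 50
python3 -m crank '[{"gripper":100,"translation":[0,-45,0],"turn":0},{"gripper":100,"translation":[0,-45,0],"turn":0},{"gripper":100,"translation":[0,-45,0],"turn":0},{"gripper":100,"translation":[0,-45,0],"turn":0},{"gripper":100,"translation":[0,-45,0],"turn":0},{"gripper":100,"translation":[0,-45,0],"turn":0},{"gripper":100,"translation":[0,-45,0],"turn":0},{"gripper":100,"translation":[0,-45,0],"turn":0},{"gripper":100,"translation":[0,-45,0],"turn":0},{"gripper":100,"translation":[0,-45,0],"turn":0},{"gripper":100,"translation":[0,-45,0],"turn":0},{"gripper":100,"translation":[0,0,0],"turn":0}]'
python3 go.py 496 309 122 -0.2
```

```text
time_s: 2.1
eef_pos: [331.4, -284.3, 222.9]
tcp_rot: [0.995, -0.098, 0.0, 0.0]
ft_force: [-0.3, -0.5, -0.8]
grip_width: 87.9
grip_force: 0.0
time_s: 3.3
eef_pos: [428.8, 204.4, 223.1]
tcp_rot: [0.995, -0.095, 0.001, -0.001]
ft_force: [-0.2, 0.8, -0.1]
grip_width: 87.8
grip_force: 0.0
t 3.3 now [428.8 204.4 223.1] -0.191 grip 87.8 0.0 turn 0.5 shift before turn [  46.  -115.5  101.1] after turn [  45.  -115.9  101.1]
```

```bash
python3 -m crank '[{"gripper":100,"translation":[15,-39,0],"turn":0},{"gripper":100,"translation":[15,-39,0],"turn":0},{"gripper":100,"translation":[15,-38,0],"turn":0},{"gripper":100,"translation":[0,0,30],"turn":0},{"gripper":100,"translation":[0,0,20],"turn":0},{"gripper":100,"translation":[0,0,0],"turn":0},{"gripper":100,"translation":[0,0,0],"turn":0}]'
python3 go.py 496 309 122 -0.2
python3 - <<'E'
from rig import env
import cv2
for n in('top','scene'):
    p=env.camera(n);f=p['frame'][150:290,80:220] if n=='top' else p['frame'][70:210,250:390]
    cv2.imwrite(f'pics/{n}2.png',cv2.resize(f,None,fx=3,fy=3)[:,:,::-1])
a=cv2.hconcat([cv2.imread('pics/top2.png'),cv2.imread('pics/scene2.png')]);cv2.imwrite('pics/c2.png',a[:,:800])
E
```

```text
time_s: 4.0
eef_pos: [494.2, 304.3, 172.8]
tcp_rot: [0.995, -0.098, -0.0, 0.0]
ft_force: [-0.2, -0.5, 1.3]
grip_width: 87.8
grip_force: 0.0
t 4.0 now [494.2 304.3 172.8] -0.196 grip 87.8 0.0 turn 0.2 shift before turn [ 0.9 -5.  50.8] after turn [ 0.8 -5.  50.8]
```

View pics/c2.png

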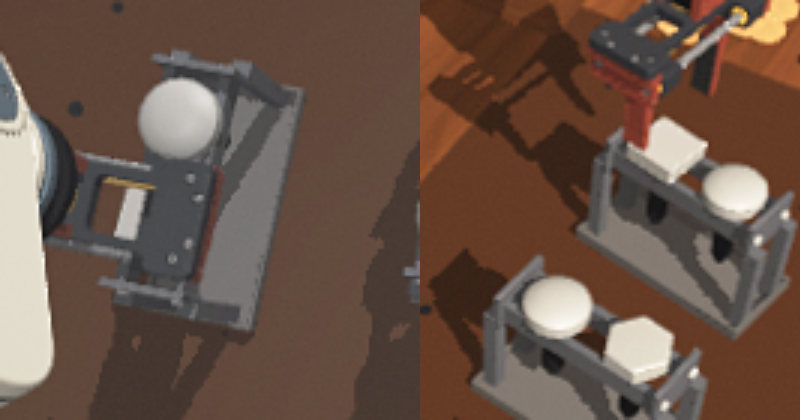

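```bash
python3 -m crank '[{"gripper":100,"translation":[0,-4,20],"turn":0},{"gripper":100,"translation":[0,0,20],"turn":0},{"gripper":100,"translation":[0,0,10],"turn":0},{"gripper":100,"translation":[0,0,0],"turn":0},{"gripper":50,"translation":[0,0,0],"turn":0},{"gripper":50,"translation":[0,0,0],"turn":0},{"gripper":50,"translation":[0,0,0],"turn":0},{"gripper":30,"translation":[0,0,0],"turn":0},{"gripper":30,"translation":[0,0,0],"turn":0},{"gripper":30,"translation":[0,0,0],"turn":0}]' 40
python3 go.py 496 309 122 -0.2
```

```text
time_s: 5.1
eef_pos: [495.2, 309.0, 123.1]
tcp_rot: [0.995, -0.098, 0.0, -0.0]
ft_force: [-0.0, -0.4, 2.4]
grip_width: 52.0
grip_force: 39.6
t 5.1 now [495.2 309.  123.1] -0.196 grip 52.0 39.6 turn 0.2 shift before turn [ 0.8 -0.2  1.1] after turn [ 0.8 -0.2  1.1]
```

```bash
python3 -m crank '[{"gripper":30,"translation":[0,0,-10],"turn":0},{"gripper":30,"translation":[0,0,-25],"turn":0},{"gripper":30,"translation":[0,0,-30],"turn":0},{"gripper":30,"translation":[0,0,-30],"turn":0},{"gripper":30,"translation":[0,0,-25],"turn":0},{"gripper":30,"translation":[0,0,-10],"turn":0},{"gripper":30,"translation":[0,0,0],"turn":0},{"gripper":30,"translation":[0,0,0],"turn":0}]'
python3 go.py 446 -94.4 253 0.151
```

```text
time_s: 5.9
eef_pos: [494.2, 308.3, 251.4]
tcp_rot: [0.995, -0.098, -0.001, 0.001]
ft_force: [-0.7, 0.1, -6.1]
grip_width: 52.2
grip_force: 39.6
t 5.9 now [494.2 308.3 251.4] -0.196 grip 52.2 39.6 turn -19.9 shift before turn [ 31.1 404.4  -1.6] after turn [-108.2  390.9   -1.6]
```

```bash
python3 -m crank '[{"gripper":30,"translation":[3,20,0],"turn":0},{"gripper":30,"translation":[3,42,0],"turn":0},{"gripper":30,"translation":[3,42,0],"turn":0},{"gripper":30,"translation":[3,42,0],"turn":0},{"gripper":30,"translation":[3,42,0],"turn":0},{"gripper":30,"translation":[3,42,0],"turn":0},{"gripper":30,"translation":[3,42,0],"turn":0},{"gripper":30,"translation":[3,42,0],"turn":0},{"gripper":30,"translation":[3,42,0],"turn":0},{"gripper":30,"translation":[3,32,0],"turn":0},{"gripper":30,"translation":[1,16,0],"turn":-4},{"gripper":30,"translation":[0,0,0],"turn":-4}]'
python3 -m crank '[{"gripper":30,"translation":[0,0,0],"turn":-6},{"gripper":30,"translation":[0,0,0],"turn":-6},{"gripper":30,"translation":[0,0,0],"turn":0},{"gripper":30,"translation":[0,0,0],"turn":0},{"gripper":30,"translation":[0,0,0],"turn":0}]'
python3 go.py 446 -94.4 253 0.151
python3 - <<'E'
from rig import env
import cv2
fs=[env.camera('top')['frame'][150:290,260:400],env.camera('scene')['frame'][150:290,190:330]]
cv2.imwrite('pics/c3.png',cv2.resize(cv2.hconcat(fs),(800,400))[:,:,::-1])
E
```

```text
time_s: 7.1
eef_pos: [444.9, -95.9, 251.3]
tcp_rot: [1.0, -0.028, -0.001, 0.0]
ft_force: [0.3, -0.2, -4.4]
grip_width: 52.0
grip_force: 39.6
time_s: 7.6
eef_pos: [446.3, -93.6, 252.2]
tcp_rot: [0.997, 0.076, -0.001, -0.0]
ft_force: [0.1, 0.2, -4.7]
grip_width: 51.9
grip_force: 39.6
t 7.6 now [446.3 -93.6 252.2] 0.151 grip 51.9 39.6 turn 0.0 shift before turn [-0.4  0.8 -0.8] after turn [-0.4  0.8 -0.8]
```

View pics/c3.png

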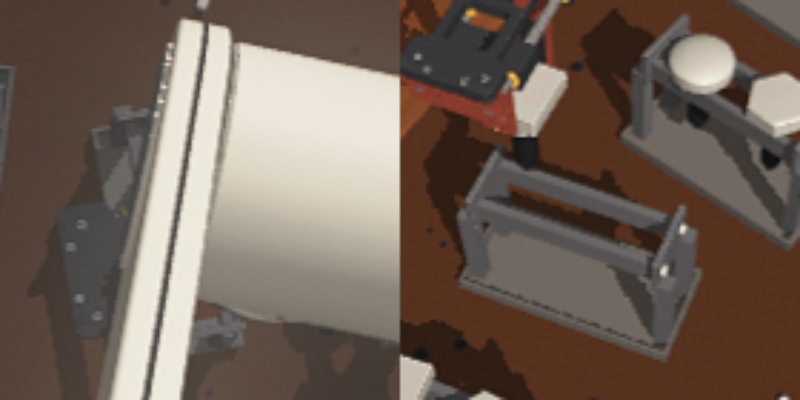

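```bash
python3 -m crank '[{"gripper":30,"translation":[0,0,20],"turn":0},{"gripper":30,"translation":[0,0,20],"turn":0},{"gripper":30,"translation":[0,0,15],"turn":0},{"gripper":30,"translation":[0,0,5],"turn":0},{"gripper":30,"translation":[0,0,5],"turn":0},{"gripper":30,"translation":[0,0,5],"turn":0}]'
python3 - <<'E'
from rig import env
import cv2
fs=[env.camera('scene')['frame'][150:270,190:350]]
cv2.imwrite('pics/c4.png',cv2.resize(cv2.hconcat(fs),(800,600),interpolation=cv2.INTER_CUBIC)[:,:,::-1])
E
```

```text
time_s: 8.3
eef_pos: [447.4, -93.6, 182.9]
tcp_rot: [0.997, 0.077, 0.001, 0.0]
ft_force: [-0.1, -0.0, -3.8]
grip_width: 51.7
grip_force: 39.6
```

View pics/c4.png

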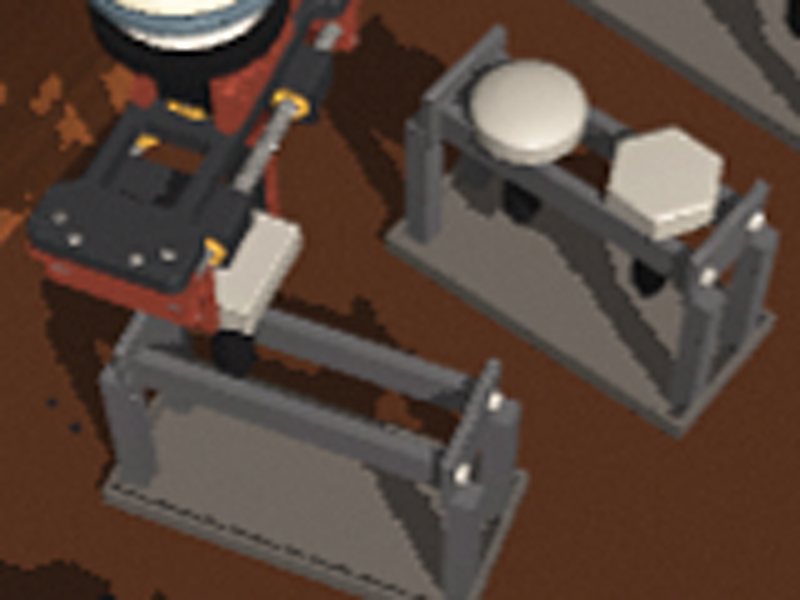

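The shank is in the slot, with its foot at about (235,355) just behind the near rail, and the head (258,265) sits roughly over the slot. I'll continue down.

```bash
python3 -m crank '[{"gripper":30,"translation":[0,0,15],"turn":0},{"gripper":30,"translation":[0,0,15],"turn":0},{"gripper":30,"translation":[0,0,15],"turn":0},{"gripper":30,"translation":[0,0,7],"turn":0},{"gripper":30,"translation":[0,0,4],"turn":0},{"gripper":30,"translation":[0,0,2],"turn":0},{"gripper":30,"translation":[0,0,1],"turn":0},{"gripper":30,"translation":[0,0,0],"turn":0},{"gripper":30,"translation":[0,0,0],"turn":0}]'; python3 go.py 446 -94.4 123 0.151
```

```text
time_s: 9.25
eef_pos: [447.1, -93.6, 124.1]
tcp_rot: [0.997, 0.077, 0.0, 0.0]
ft_force: [0.1, 0.4, -4.0]
grip_width: 51.9
grip_force: 39.6
t 9.25 now [447.1 -93.6 124.1] 0.153 grip 51.9 39.6 turn 0.1 shift before turn [-1.3  0.6  1.1] after turn [-1.3  0.6  1.1]
```

Now I'll lower it the last 1 mm, release and rise, then set off for the round pin on R2.

```bash
python3 -m crank '[{"gripper":30,"translation":[0,0,1],"turn":0},{"gripper":30,"translation":[0,0,0],"turn":0},{"gripper":75,"translation":[0,0,0],"turn":0},{"gripper":75,"translation":[0,0,0],"turn":0},{"gripper":80,"translation":[0,0,0],"turn":0},{"gripper":100,"translation":[0,0,-20],"turn":0},{"gripper":100,"translation":[0,0,-40],"turn":0},{"gripper":100,"translation":[0,0,-20],"turn":0},{"gripper":100,"translation":[0,0,0],"turn":0}]'; python3 go.py 503 94 200 -0.134
```

```text
time_s: 10.15
eef_pos: [448.9, -94.0, 205.4]
tcp_rot: [0.997, 0.077, 0.003, 0.001]
ft_force: [-0.1, 0.5, -0.7]
grip_width: 87.7
grip_force: 0.0
t 10.15 now [448.9 -94.  205.4] 0.153 grip 87.7 0.0 turn 16.5 shift before turn [  82.2 -177.5    5.4] after turn [  28.5 -193.5    5.4]
```

```bash
python3 -m crank '[{"gripper":100,"translation":[0,0,0],"turn":8.2},{"gripper":100,"translation":[0,0,0],"turn":8.3},{"gripper":100,"translation":[5,-30,0],"turn":0},{"gripper":100,"translation":[5,-40,0],"turn":0},{"gripper":100,"translation":[5,-40,0],"turn":0},{"gripper":100,"translation":[5,-40,0],"turn":0},{"gripper":100,"translation":[5,-30,0],"turn":0},{"gripper":100,"translation":[3,-13,0],"turn":0},{"gripper":100,"translation":[0,0,20],"turn":0},{"gripper":100,"translation":[0,0,0],"turn":0},{"gripper":100,"translation":[0,0,0],"turn":0}]'; python3 go.py 503 95 122 -0.134
python3 - <<'E'
from rig import env
import cv2
p=env.camera('scene');print(env.find_in('pin_square_1',p))
cv2.imwrite('pics/c5.png',cv2.resize(p['frame'][110:260,190:390],(800,600),interpolation=cv2.INTER_CUBIC)[:,:,::-1])
E
```

```text
time_s: 11.25
eef_pos: [499.7, 93.3, 182.0]
tcp_rot: [0.998, -0.067, -0.001, 0.0]
ft_force: [0.3, -0.0, -0.1]
grip_width: 88.1
grip_force: 0.0
t 11.25 now [499.7  93.3 182. ] -0.135 grip 88.1 0.0 turn -0.1 shift before turn [ 3.1 -2.1 60. ] after turn [ 3.1 -2.1 60. ]
[{'at': [183.5, 287.4], 'confidence': 0.9}, {'at': [234.3, 216.8], 'confidence': 0.74}]
```

View pics/c5.png

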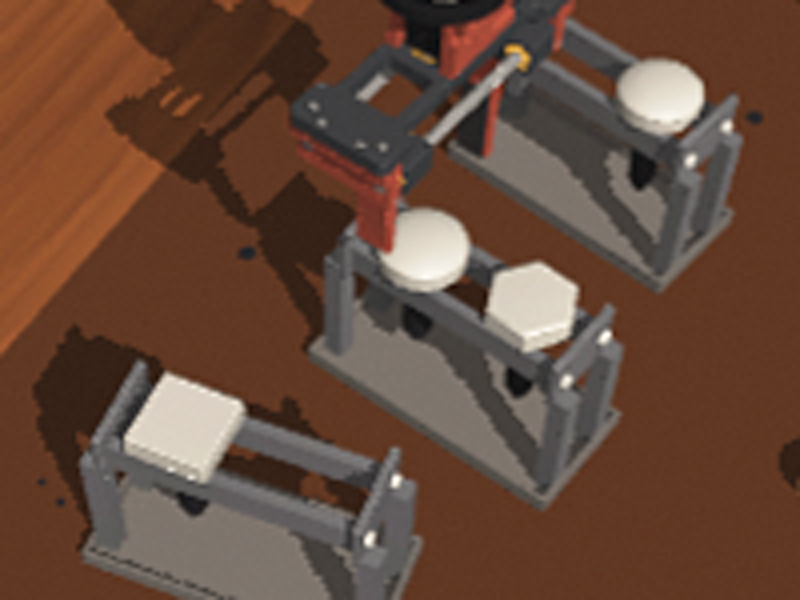

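The square pin hangs flat on R3 at (185,428), and the fingers straddle the round head at (425,250). Next I'll descend and grip.

```bash
python3 -m crank '[{"gripper":100,"translation":[3,-2,20],"turn":0},{"gripper":100,"translation":[0,0,20],"turn":0},{"gripper":100,"translation":[0,0,16],"turn":0},{"gripper":100,"translation":[0,0,4],"turn":0},{"gripper":100,"translation":[0,0,0],"turn":0},{"gripper":50,"translation":[0,0,0],"turn":0},{"gripper":50,"translation":[0,0,0],"turn":0},{"gripper":30,"translation":[0,0,0],"turn":0},{"gripper":30,"translation":[0,0,0],"turn":0},{"gripper":30,"translation":[0,0,0],"turn":0}]' 50
python3 go.py 503 95 122 -0.134
```

```text
time_s: 12.35
eef_pos: [504.0, 95.7, 123.1]
tcp_rot: [0.998, -0.067, 0.0, -0.0]
ft_force: [-0.2, 0.1, 4.2]
grip_width: 56.5
grip_force: 50.0
t 12.35 now [504.   95.7 123.1] -0.135 grip 56.5 50.0 turn -0.0 shift before turn [-0.9  0.8  1.1] after turn [-0.9  0.8  1.1]
```

The width reads 56.5 instead of 58, so the pads are on the dome edge; they start about 9 mm above the tips. I'll reopen, go 5 mm lower (the fingers pass outside the rails) and regrip gently.

```bash
python3 -m crank '[{"gripper":80,"translation":[0,0,0],"turn":0},{"gripper":90,"translation":[0,0,0],"turn":0},{"gripper":90,"translation":[0,0,0],"turn":0},{"gripper":90,"translation":[0,-1,3],"turn":0},{"gripper":90,"translation":[0,0,2],"turn":0},{"gripper":90,"translation":[0,0,0],"turn":0},{"gripper":50,"translation":[0,0,0],"turn":0},{"gripper":50,"translation":[0,0,0],"turn":0},{"gripper":30,"translation":[0,0,0],"turn":0},{"gripper":30,"translation":[0,0,0],"turn":0},{"gripper":30,"translation":[0,0,0],"turn":0}]' 35
python3 go.py 503 95 122 -0.134
```

```text
time_s: 13.45
eef_pos: [503.9, 96.4, 117.7]
tcp_rot: [0.998, -0.067, 0.0, 0.0]
ft_force: [0.4, -0.7, -0.4]
grip_width: 56.7
grip_force: 35.0
t 13.45 now [503.9  96.4 117.7] -0.135 grip 56.7 35.0 turn -0.0 shift before turn [-0.7  1.6 -4.3] after turn [-0.7  1.6 -4.3]
```

The width is still 56.7, so the rim is probably faceted (16-gon: 56.9) and the grip is good. Lift.

```bash
python3 -m crank '[{"gripper":30,"translation":[0,0,-5],"turn":0},{"gripper":30,"translation":[0,0,-15],"turn":0},{"gripper":30,"translation":[0,0,-30],"turn":0},{"gripper":30,"translation":[0,0,-30],"turn":0},{"gripper":30,"translation":[0,0,-30],"turn":0},{"gripper":30,"translation":[0,0,-15],"turn":0},{"gripper":30,"translation":[0,0,-5],"turn":0},{"gripper":30,"translation":[0,0,0],"turn":0},{"gripper":30,"translation":[0,0,0],"turn":0}]' 50
python3 go.py 493 309 248 -0.2
python3 - <<'E'
from rig import env
import cv2
p=env.camera('scene')
cv2.imwrite('pics/c6.png',cv2.resize(p['frame'][70:220,230:430],(800,600),interpolation=cv2.INTER_CUBIC)[:,:,::-1])
E
```

```text
time_s: 14.35
eef_pos: [503.0, 96.4, 246.5]
tcp_rot: [0.998, -0.067, -0.001, 0.0]
ft_force: [-0.0, -0.1, -4.3]
grip_width: 56.4
grip_force: 50.0
t 14.35 now [503.   96.4 246.5] -0.135 grip 56.4 50.0 turn 3.7 shift before turn [ -38.4 -209.3   -1.5] after turn [ -52.  -206.3   -1.5]
```

View pics/c6.png

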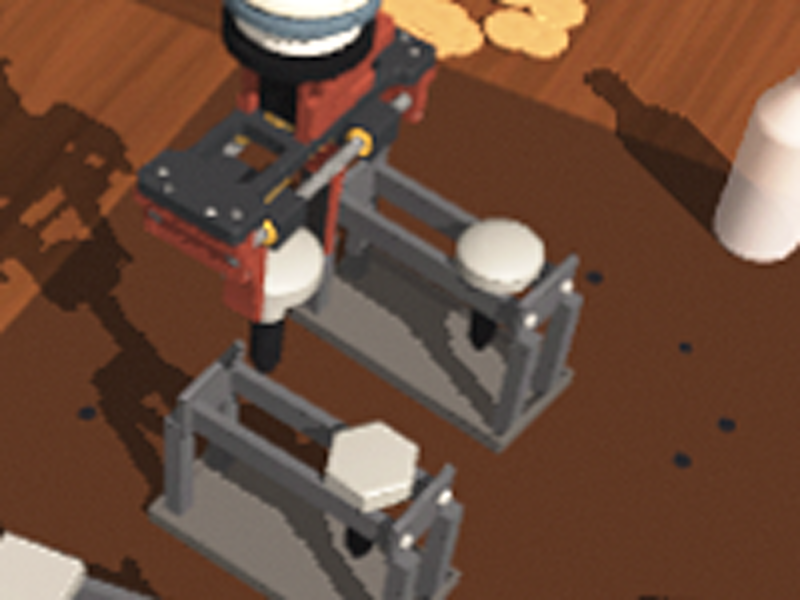

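The pin hangs straight in the grip, with its foot at (265,350). Move to R1 near.

```bash
python3 -m crank '[{"gripper":30,"translation":[0,0,0],"turn":3.7},{"gripper":30,"translation":[-8,-25,0],"turn":0},{"gripper":30,"translation":[-9,-40,0],"turn":0},{"gripper":30,"translation":[-9,-40,0],"turn":0},{"gripper":30,"translation":[-9,-40,0],"turn":0},{"gripper":30,"translation":[-9,-35,0],"turn":0},{"gripper":30,"translation":[-8,-26,0],"turn":0},{"gripper":30,"translation":[0,0,0],"turn":0},{"gripper":30,"translation":[0,0,0],"turn":0},{"gripper":30,"translation":[0,0,0],"turn":0}]'
python3 go.py 493 309 248 -0.2
```

```text
time_s: 15.4
eef_pos: [493.2, 307.8, 246.7]
tcp_rot: [0.995, -0.1, -0.001, 0.001]
ft_force: [-0.1, -0.1, -4.3]
grip_width: 56.4
grip_force: 50.0
t 15.4 now [493.2 307.8 246.7] -0.2 grip 56.4 50.0 turn 0.0 shift before turn [-0.5 -1.1 -1.3] after turn [-0.5 -1.1 -1.3]
```

Descend to 122 (head about 4 mm above the rails), checking partway.

```bash
python3 -m crank '[{"gripper":30,"translation":[0,-1,20],"turn":0},{"gripper":30,"translation":[0,0,20],"turn":0},{"gripper":30,"translation":[0,0,10],"turn":0},{"gripper":30,"translation":[0,0,5],"turn":0},{"gripper":30,"translation":[0,0,5],"turn":0},{"gripper":30,"translation":[0,0,5],"turn":0},{"gripper":30,"translation":[0,0,0],"turn":0}]'
python3 - <<'E'
from rig import env
import cv2
p=env.camera('scene')
cv2.imwrite('pics/c7.png',cv2.resize(p['frame'][70:190,270:430],(800,600),interpolation=cv2.INTER_CUBIC)[:,:,::-1])
E
```

```text
time_s: 16.1
eef_pos: [493.8, 309.6, 182.5]
tcp_rot: [0.995, -0.099, -0.0, 0.0]
ft_force: [-0.4, -0.8, -5.0]
grip_width: 56.6
grip_force: 50.0
```

View pics/c7.png

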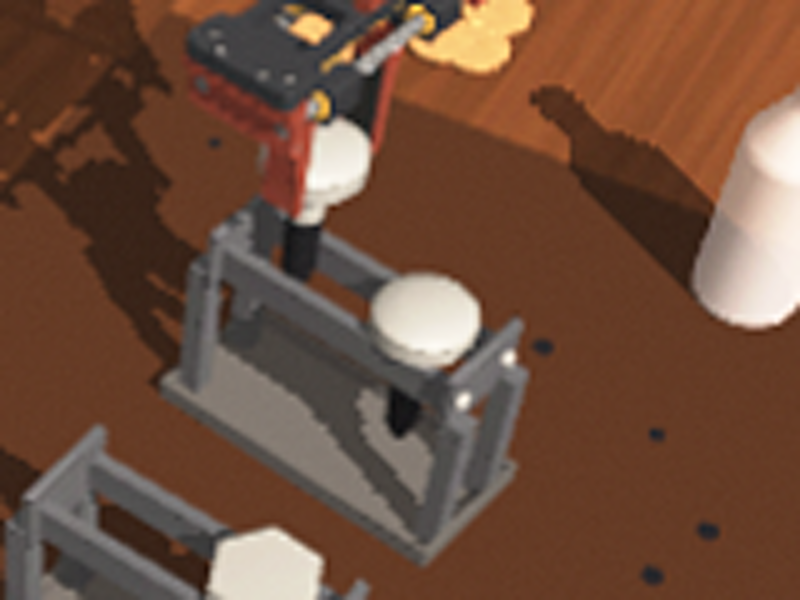

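The shank (300,250) is behind the near rail and in the slot, with no contact force. Continue down.

```bash
python3 -m crank '[{"gripper":30,"translation":[0,0,15],"turn":0},{"gripper":30,"translation":[0,0,15],"turn":0},{"gripper":30,"translation":[0,0,15],"turn":0},{"gripper":30,"translation":[0,0,10],"turn":0},{"gripper":30,"translation":[0,0,5],"turn":0},{"gripper":30,"translation":[0,0,2],"turn":0},{"gripper":30,"translation":[0,0,1],"turn":0},{"gripper":30,"translation":[0,0,0],"turn":0},{"gripper":30,"translation":[0,0,0],"turn":0}]'; python3 go.py 493 309 118 -0.2
```

```text
time_s: 17.05
eef_pos: [494.2, 310.0, 120.2]
tcp_rot: [0.995, -0.099, 0.0, -0.0]
ft_force: [1.7, -0.5, -4.7]
grip_width: 56.4
grip_force: 50.0
t 17.05 now [494.2 310.  120.2] -0.199 grip 56.4 50.0 turn 0.0 shift before turn [-1.   1.2  2.2] after turn [-1.   1.2  2.2]
```

```bash
python3 -m crank '[{"gripper":30,"translation":[0,0,1],"turn":0},{"gripper":30,"translation":[0,0,1],"turn":0},{"gripper":30,"translation":[0,0,0],"turn":0},{"gripper":75,"translation":[0,0,0],"turn":0},{"gripper":80,"translation":[0,0,0],"turn":0},{"gripper":80,"translation":[0,0,0],"turn":0},{"gripper":100,"translation":[0,0,-20],"turn":0},{"gripper":100,"translation":[0,0,-40],"turn":0},{"gripper":100,"translation":[0,0,-30],"turn":0},{"gripper":100,"translation":[0,0,0],"turn":0}]'; python3 go.py 534 -285 205 0.12
```

```text
time_s: 18.05
eef_pos: [496.4, 311.3, 212.5]
tcp_rot: [0.995, -0.099, 0.003, -0.003]
ft_force: [-0.7, 0.3, -0.6]
grip_width: 87.7
grip_force: 0.0
t 18.05 now [496.4 311.3 212.5] -0.199 grip 87.7 0.0 turn -18.3 shift before turn [154.8 577.1   7.5] after turn [-34.1 596.5   7.5]
```

```bash
python3 -m crank '[{"gripper":100,"translation":[0,0,0],"turn":-6.1},{"gripper":100,"translation":[0,0,0],"turn":-6.1},{"gripper":100,"translation":[0,0,0],"turn":-6.1},{"gripper":100,"translation":[-2,40,0],"turn":0},{"gripper":100,"translation":[-2,45,0],"turn":0},{"gripper":100,"translation":[-2,45,0],"turn":0},{"gripper":100,"translation":[-2,45,0],"turn":0},{"gripper":100,"translation":[-2,45,0],"turn":0},{"gripper":100,"translation":[-2,45,0],"turn":0},{"gripper":100,"translation":[-2,45,0],"turn":0},{"gripper":100,"translation":[-3,45,0],"turn":0},{"gripper":100,"translation":[-3,45,0],"turn":0}]'
python3 -m crank '[{"gripper":100,"translation":[-3,45,0],"turn":0},{"gripper":100,"translation":[-3,45,0],"turn":0},{"gripper":100,"translation":[-3,40,0],"turn":0},{"gripper":100,"translation":[0,0,0],"turn":0},{"gripper":100,"translation":[0,0,0],"turn":0},{"gripper":100,"translation":[0,0,0],"turn":0}]'
python3 go.py 534 -285 122 0.12
python3 - <<'E'
from rig import env
import cv2
p=env.camera('scene')
print([(t,[(d['at'],d['confidence']) for d in env.find_in(t,p)]) for t in('pin_round_1','pin_hex_1')])
a=cv2.resize(p['frame'][230:380,130:280],(600,600),interpolation=cv2.INTER_CUBIC);b=cv2.resize(p['frame'][80:180,300:400],(200,200))
a=cv2.hconcat([a,cv2.copyMakeBorder(b,0,400,0,0,0)])
cv2.imwrite('pics/c8.png',a[:,:,::-1])
E
```

```text
time_s: 19.25
eef_pos: [521.5, -91.6, 207.1]
tcp_rot: [0.998, 0.06, -0.0, -0.0]
ft_force: [0.8, -0.9, -0.2]
grip_width: 88.1
grip_force: 0.0
time_s: 19.85
eef_pos: [528.1, -218.8, 207.0]
tcp_rot: [0.998, 0.06, -0.001, -0.0]
ft_force: [0.4, 1.1, -0.7]
grip_width: 88.1
grip_force: 0.0
t 19.85 now [ 528.1 -218.8  207. ] 0.121 grip 88.1 0.0 turn 0.0 shift before turn [-2.1 66.4 85. ] after turn [-2.1 66.4 85. ]
[('pin_round_1', [([352.7, 133.3], 0.82), ([331.3, 119.1], 0.7)]), ('pin_hex_1', [([320.7, 187.3], 0.71), ([219.6, 303.2], 0.64)])]
```

View pics/c8.png

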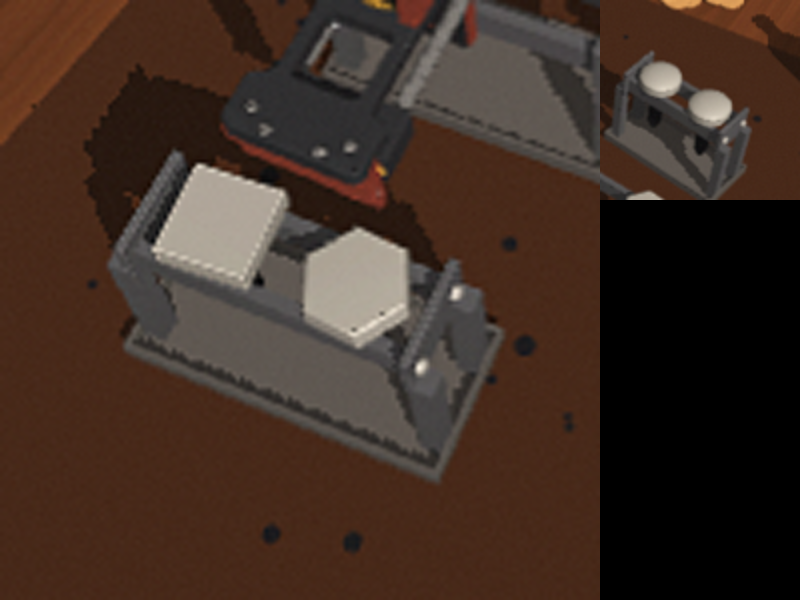

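Both round pins hang on R1. I'll get the R4 yaw from its tray edge and the square's edges.

```bash
python3 - <<'E'
from rig import env
from h import *
p=env.camera('scene')
for a,b,z in(((128,345),(437,478),3),((205,165),(288,200),137),((155,240),(247,278),137),((360,228),(408,255),137),((303,325),(357,345),120)):
    A,B=[at_z(p,(130+u[0]/4,230+u[1]/4),z) for u in(a,b)];d=B-A;print(A.round(),B.round(),np.arctan2(d[1],d[0]).round(3))
E
python3 -m crank '[{"gripper":100,"translation":[0,30,0],"turn":0},{"gripper":100,"translation":[0,26,0],"turn":0},{"gripper":100,"translation":[0,0,0],"turn":0},{"gripper":100,"translation":[0,0,0],"turn":0}]'
python3 go.py 534 -285 122 0.12
```

```text
[ 401. -344.] [ 595. -317.] 0.141
[ 429. -272.] [ 478. -266.] 0.123
[ 433. -318.] [ 486. -311.] 0.14
[ 519. -260.] [ 549. -259.] 0.013
[ 519. -312.] [ 549. -307.] 0.18
time_s: 20.45
eef_pos: [535.2, -274.9, 207.5]
tcp_rot: [0.998, 0.06, -0.0, -0.0]
ft_force: [0.7, 0.5, -0.0]
grip_width: 87.8
grip_force: 0.0
t 20.45 now [ 535.2 -274.9  207.5] 0.12 grip 87.8 0.0 turn -0.0 shift before turn [-2.4  9.9 85.5] after turn [-2.4  9.9 85.5]
```

```bash
python3 -m crank '[{"gripper":100,"translation":[-2,9,20],"turn":-1.1},{"gripper":100,"translation":[0,0,20],"turn":0},{"gripper":100,"translation":[0,0,20],"turn":0},{"gripper":100,"translation":[0,0,15],"turn":0},{"gripper":100,"translation":[0,0,10],"turn":0},{"gripper":100,"translation":[0,0,0],"turn":0},{"gripper":50,"translation":[0,0,0],"turn":0},{"gripper":50,"translation":[0,0,0],"turn":0},{"gripper":30,"translation":[0,0,0],"turn":0},{"gripper":30,"translation":[0,0,0],"turn":0},{"gripper":30,"translation":[0,0,0],"turn":0}]' 40
python3 go.py 500 98 250 -0.134
```

```text
time_s: 21.55
eef_pos: [534.4, -284.4, 123.1]
tcp_rot: [0.998, 0.069, 0.0, -0.0]
ft_force: [-0.6, 1.2, 4.4]
grip_width: 52.6
grip_force: 39.4
t 21.55 now [ 534.4 -284.4  123.1] 0.139 grip 52.6 39.4 turn 15.6 shift before turn [  18.9 -383.5 -126.9] after turn [ -85.1 -374.4 -126.9]
```

```bash
python3 -m crank '[{"gripper":30,"translation":[0,0,0],"turn":0},{"gripper":30,"translation":[0,0,0],"turn":0},{"gripper":30,"translation":[0,0,-3],"turn":0},{"gripper":30,"translation":[0,0,-3],"turn":0},{"gripper":30,"translation":[0,0,0],"turn":0}]' 50
```

```text
time_s: 22.05
eef_pos: [534.4, -284.8, 128.7]
tcp_rot: [0.998, 0.07, 0.0, 0.0]
ft_force: [-0.1, 0.1, -3.7]
grip_width: 52.1
grip_force: 49.2
```

```bash
python3 -m crank '[{"gripper":30,"translation":[0,0,-15],"turn":0},{"gripper":30,"translation":[0,0,-30],"turn":0},{"gripper":30,"translation":[0,0,-30],"turn":0},{"gripper":30,"translation":[0,0,-30],"turn":0},{"gripper":30,"translation":[0,0,-15],"turn":0},{"gripper":30,"translation":[0,0,-5],"turn":0},{"gripper":30,"translation":[0,0,0],"turn":0},{"gripper":30,"translation":[0,0,0],"turn":0}]'
python3 go.py 500 98 253 -0.134
```

```text
time_s: 22.85
eef_pos: [533.6, -284.2, 252.2]
tcp_rot: [0.998, 0.07, -0.001, -0.001]
ft_force: [0.3, 0.4, -4.2]
grip_width: 51.8
grip_force: 49.2
t 22.85 now [ 533.6 -284.2  252.2] 0.139 grip 51.8 49.2 turn 15.7 shift before turn [  19.8 -383.2   -0.8] after turn [ -84.4 -374.3   -0.8]
```

```bash
python3 -m crank '[{"gripper":30,"translation":[2,-20,0],"turn":0},{"gripper":30,"translation":[2,-40,0],"turn":0},{"gripper":30,"translation":[2,-40,0],"turn":0},{"gripper":30,"translation":[2,-40,0],"turn":0},{"gripper":30,"translation":[2,-40,0],"turn":0},{"gripper":30,"translation":[2,-40,0],"turn":0},{"gripper":30,"translation":[2,-40,0],"turn":0},{"gripper":30,"translation":[2,-40,0],"turn":0},{"gripper":30,"translation":[2,-40,0],"turn":0},{"gripper":30,"translation":[2,-30,0],"turn":0},{"gripper":30,"translation":[0,-13,0],"turn":0},{"gripper":30,"translation":[0,0,0],"turn":3.8}]'
python3 -m crank '[{"gripper":30,"translation":[0,0,0],"turn":6},{"gripper":30,"translation":[0,0,0],"turn":6},{"gripper":30,"translation":[0,0,0],"turn":0},{"gripper":30,"translation":[0,0,0],"turn":0},{"gripper":30,"translation":[0,0,0],"turn":0}]'
python3 go.py 500 97.5 253 -0.134
```

```text
time_s: 24.05
eef_pos: [499.8, 99.3, 252.7]
tcp_rot: [0.999, 0.038, -0.001, -0.0]
ft_force: [0.0, -0.1, -3.4]
grip_width: 51.7
grip_force: 49.2
time_s: 24.55
eef_pos: [500.7, 97.2, 253.4]
tcp_rot: [0.998, -0.067, -0.0, 0.0]
ft_force: [0.7, -0.1, -3.9]
grip_width: 52.2
grip_force: 49.2
t 24.55 now [500.7  97.2 253.4] -0.135 grip 52.2 49.2 turn -0.0 shift before turn [-0.8 -0.2  0.4] after turn [-0.8 -0.2  0.4]
```

```bash
python3 -m crank '[{"gripper":30,"translation":[0,0,20],"turn":0},{"gripper":30,"translation":[0,0,20],"turn":0},{"gripper":30,"translation":[0,0,10],"turn":0},{"gripper":30,"translation":[0,0,5],"turn":0},{"gripper":30,"translation":[0,0,5],"turn":0},{"gripper":30,"translation":[0,0,5],"turn":0},{"gripper":30,"translation":[0,0,0],"turn":0}]'
python3 -m crank '[{"gripper":30,"translation":[0,0,10],"turn":0},{"gripper":30,"translation":[0,0,15],"turn":0},{"gripper":30,"translation":[0,0,15],"turn":0},{"gripper":30,"translation":[0,0,12],"turn":0},{"gripper":30,"translation":[0,0,6],"turn":0},{"gripper":30,"translation":[0,0,3],"turn":0},{"gripper":30,"translation":[0,0,1],"turn":0},{"gripper":30,"translation":[0,0,0],"turn":0},{"gripper":30,"translation":[0,0,0],"turn":0}]'
```

```text
time_s: 25.25
eef_pos: [500.9, 97.4, 188.5]
tcp_rot: [0.998, -0.068, -0.0, 0.0]
ft_force: [0.8, 0.4, -4.1]
grip_width: 51.9
grip_force: 49.2
time_s: 26.15
eef_pos: [501.4, 97.5, 127.2]
tcp_rot: [0.998, -0.068, 0.0, -0.0]
ft_force: [-0.2, -0.4, -4.1]
grip_width: 51.9
grip_force: 49.2
```

```bash
python3 -m crank '[{"gripper":30,"translation":[0,0,2],"turn":0},{"gripper":30,"translation":[0,0,1.5],"turn":0},{"gripper":30,"translation":[0,0,0],"turn":0},{"gripper":75,"translation":[0,0,0],"turn":0},{"gripper":80,"translation":[0,0,0],"turn":0},{"gripper":80,"translation":[0,0,0],"turn":0},{"gripper":100,"translation":[0,0,-20],"turn":0},{"gripper":100,"translation":[0,0,-40],"turn":0},{"gripper":100,"translation":[0,0,-25],"turn":0},{"gripper":100,"translation":[0,0,0],"turn":0}]'; python3 go.py 455 -292 205 0.14
```

```text
time_s: 27.15
eef_pos: [503.5, 97.9, 211.8]
tcp_rot: [0.998, -0.068, 0.004, -0.001]
ft_force: [0.1, 0.6, 0.2]
grip_width: 87.7
grip_force: 0.0
t 27.15 now [503.5  97.9 211.8] -0.136 grip 87.7 0.0 turn -15.8 shift before turn [  4.9 392.8   6.8] after turn [-102.4  379.3    6.8]
```

```bash
python3 -m crank '[{"gripper":100,"translation":[0,0,0],"turn":-7.9},{"gripper":100,"translation":[0,0,0],"turn":-7.9},{"gripper":100,"translation":[-10,35,0],"turn":0},{"gripper":100,"translation":[-10,40,0],"turn":0},{"gripper":100,"translation":[-10,40,0],"turn":0},{"gripper":100,"translation":[-10,40,0],"turn":0},{"gripper":100,"translation":[-10,40,0],"turn":0},{"gripper":100,"translation":[-10,40,0],"turn":0},{"gripper":100,"translation":[-10,40,0],"turn":0},{"gripper":100,"translation":[-10,40,0],"turn":0},{"gripper":100,"translation":[-10,35,0],"turn":0},{"gripper":100,"translation":[-10,28,0],"turn":0}]'
python3 -m crank '[{"gripper":100,"translation":[0,0,0],"turn":0},{"gripper":100,"translation":[0,0,0],"turn":0},{"gripper":100,"translation":[0,0,0],"turn":0}]'
python3 go.py 455 -292 122 0.14
```

```text
time_s: 28.35
eef_pos: [453.7, -292.7, 207.1]
tcp_rot: [0.998, 0.069, -0.0, -0.0]
ft_force: [0.6, -0.1, -0.3]
grip_width: 87.9
grip_force: 0.0
time_s: 28.65
eef_pos: [454.3, -289.7, 207.5]
tcp_rot: [0.998, 0.07, -0.0, -0.001]
ft_force: [0.1, 0.3, 0.5]
grip_width: 88.0
grip_force: 0.0
t 28.65 now [ 454.3 -289.7  207.5] 0.14 grip 88.0 0.0 turn -0.0 shift before turn [ 0.4  2.4 85.5] after turn [ 0.4  2.4 85.5]
```

```bash
python3 -m crank '[{"gripper":100,"translation":[0,2,20],"turn":0},{"gripper":100,"translation":[0,0,20],"turn":0},{"gripper":100,"translation":[0,0,20],"turn":0},{"gripper":100,"translation":[0,0,15],"turn":0},{"gripper":100,"translation":[0,0,10],"turn":0},{"gripper":100,"translation":[0,0,0],"turn":0},{"gripper":50,"translation":[0,0,0],"turn":0},{"gripper":50,"translation":[0,0,0],"turn":0},{"gripper":30,"translation":[0,0,0],"turn":0},{"gripper":30,"translation":[0,0,0],"turn":0},{"gripper":30,"translation":[0,0,0],"turn":0},{"gripper":30,"translation":[0,0,0],"turn":0}]' 45
python3 -m crank '[{"gripper":30,"translation":[0,0,-5],"turn":0},{"gripper":30,"translation":[0,0,0],"turn":0},{"gripper":30,"translation":[0,0,0],"turn":0}]'
python3 go.py 523 -83 253 0.151
```

```text
time_s: 29.85
eef_pos: [454.9, -292.7, 123.6]
tcp_rot: [0.998, 0.07, 0.0, -0.0]
ft_force: [-1.0, 2.7, 4.7]
grip_width: 51.9
grip_force: 44.2
time_s: 30.15
eef_pos: [454.5, -292.7, 127.9]
tcp_rot: [0.998, 0.07, -0.0, -0.0]
ft_force: [-0.7, -0.2, -5.0]
grip_width: 52.2
grip_force: 44.2
t 30.15 now [ 454.5 -292.7  127.9] 0.139 grip 52.2 44.2 turn -0.7 shift before turn [  96.9 -198.2 -125.1] after turn [  99.2 -197.1 -125.1]
```

```bash
python3 -m crank '[{"gripper":30,"translation":[0,0,-15],"turn":0},{"gripper":30,"translation":[0,0,-30],"turn":0},{"gripper":30,"translation":[0,0,-30],"turn":0},{"gripper":30,"translation":[0,0,-30],"turn":0},{"gripper":30,"translation":[0,0,-15],"turn":0},{"gripper":30,"translation":[0,0,-5],"turn":-0.7},{"gripper":30,"translation":[17,-25,0],"turn":0},{"gripper":30,"translation":[18,-40,0],"turn":0},{"gripper":30,"translation":[18,-40,0],"turn":0},{"gripper":30,"translation":[18,-40,0],"turn":0},{"gripper":30,"translation":[17,-35,0],"turn":0},{"gripper":30,"translation":[10,-17,0],"turn":0}]'
python3 -m crank '[{"gripper":30,"translation":[0,0,0],"turn":0},{"gripper":30,"translation":[0,0,0],"turn":0},{"gripper":30,"translation":[0,0,0],"turn":0}]'
python3 go.py 523.5 -82.5 253 0.151
```

```text
time_s: 31.35
eef_pos: [521.4, -80.4, 251.8]
tcp_rot: [0.997, 0.077, -0.001, -0.001]
ft_force: [-1.0, -1.0, -4.2]
grip_width: 52.1
grip_force: 44.2
time_s: 31.65
eef_pos: [521.2, -84.0, 252.5]
tcp_rot: [0.997, 0.075, -0.001, -0.0]
ft_force: [-0.1, -0.7, -5.0]
grip_width: 51.9
grip_force: 44.2
t 31.65 now [521.2 -84.  252.5] 0.151 grip 51.9 44.2 turn 0.0 shift before turn [ 2.5 -1.2 -0.5] after turn [ 2.5 -1.2 -0.5]
```

```bash
python3 -m crank '[{"gripper":30,"translation":[1,-1,20],"turn":0},{"gripper":30,"translation":[0,0,20],"turn":0},{"gripper":30,"translation":[0,0,10],"turn":0},{"gripper":30,"translation":[0,0,5],"turn":0},{"gripper":30,"translation":[0,0,5],"turn":0},{"gripper":30,"translation":[0,0,5],"turn":0},{"gripper":30,"translation":[0,0,0],"turn":0}]'
python3 -m crank '[{"gripper":30,"translation":[0,0,10],"turn":0},{"gripper":30,"translation":[0,0,15],"turn":0},{"gripper":30,"translation":[0,0,15],"turn":0},{"gripper":30,"translation":[0,0,12],"turn":0},{"gripper":30,"translation":[0,0,6],"turn":0},{"gripper":30,"translation":[0,0,3],"turn":0},{"gripper":30,"translation":[0,0,1],"turn":0},{"gripper":30,"translation":[0,0,0],"turn":0},{"gripper":30,"translation":[0,0,0],"turn":0}]'
```

```text
time_s: 32.35
eef_pos: [522.6, -82.2, 188.0]
tcp_rot: [0.997, 0.076, -0.0, -0.0]
ft_force: [-0.4, 0.1, -4.7]
grip_width: 52.3
grip_force: 44.2
time_s: 33.25
eef_pos: [523.1, -82.2, 126.7]
tcp_rot: [0.997, 0.076, 0.001, 0.0]
ft_force: [-1.0, -0.2, -3.9]
grip_width: 52.0
grip_force: 44.2
```

Lower the last bit, release, rise and back off towards −y for a clear view.

```bash
python3 -m crank '[{"gripper":30,"translation":[0,0,2],"turn":0},{"gripper":30,"translation":[0,0,1],"turn":0},{"gripper":30,"translation":[0,0,0],"turn":0},{"gripper":75,"translation":[0,0,0],"turn":0},{"gripper":80,"translation":[0,0,0],"turn":0},{"gripper":80,"translation":[0,0,0],"turn":0},{"gripper":100,"translation":[0,0,-20],"turn":0},{"gripper":100,"translation":[0,0,-40],"turn":0},{"gripper":100,"translation":[0,0,-40],"turn":0},{"gripper":100,"translation":[0,0,0],"turn":0}]'
python3 -m crank '[{"gripper":100,"translation":[0,40,0],"turn":0},{"gripper":100,"translation":[0,45,0],"turn":0},{"gripper":100,"translation":[0,45,0],"turn":0},{"gripper":100,"translation":[0,45,0],"turn":0},{"gripper":100,"translation":[0,45,0],"turn":0},{"gripper":100,"translation":[0,45,0],"turn":0},{"gripper":100,"translation":[0,45,0],"turn":0},{"gripper":100,"translation":[0,30,0],"turn":0},{"gripper":100,"translation":[0,0,0],"turn":0},{"gripper":100,"translation":[0,0,0],"turn":0},{"gripper":100,"translation":[0,0,0],"turn":0}]'
python3 - <<'E'
from rig import env
import cv2
p=env.camera('scene')
cv2.imwrite('pics/c9.png',cv2.resize(p['frame'][90:270,190:400],(700,600),interpolation=cv2.INTER_CUBIC)[:,:,::-1])
E
```

```text
time_s: 34.25
eef_pos: [526.1, -82.7, 228.4]
tcp_rot: [0.997, 0.076, 0.005, 0.001]
ft_force: [0.6, -0.2, 0.7]
grip_width: 87.7
grip_force: 0.0
time_s: 35.35
eef_pos: [573.8, -417.0, 222.5]
tcp_rot: [0.997, 0.076, -0.0, -0.001]
ft_force: [-0.6, 0.1, 0.8]
grip_width: 87.7
grip_force: 0.0
```

View pics/c9.png

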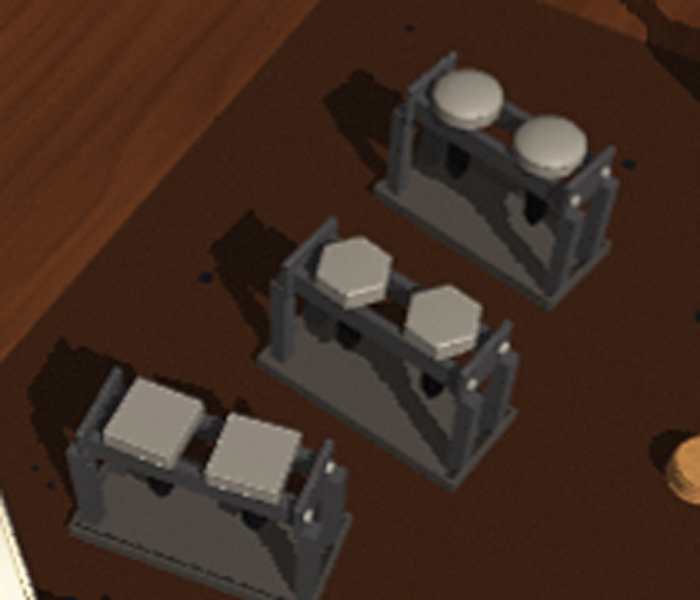

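The pairs hang flat on their racks: rounds at (468,98) and (551,146), hexes at (354,270) and (443,320), squares at (155,420) and (254,457). The arm is clear, so I'll hand in.

```bash
python3 -c "
from rig import env
print(env.finish_job())"
```

```text
the job is handed in; nothing more can be done
None
```

The job is handed in at about 35 s of the 93 s limit: in the last picture each pair (round, hex, square) hangs flat side by side on its own rack, all let go and the arm clear; the judging gave no result back.

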